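# Release the ratchet jaw and open the tin's bay

## Robot

A 6-joint arm with a two-finger parallel gripper is mounted at the origin on a cart in front of the work surface, level with it; the furniture and walls round the work are solid. World frame = base frame: x ahead of the robot, y to its left, z up, the work surface at z = 0. Lengths are in m, angles in rad, forces in N, time in s.
With the tool pointing down it reaches from about 0.275 to 0.775 m from the base axis. Payload 14.6 kg.
Tool frame: the origin (TCP) lies between the finger pads; the fingertips stand 25 mm ahead of it and the grasp point (between the pads) lies 6 mm ahead of it; z points along the fingers, y is the line along which they close (so a half turn about z gives the same grasp; the last joint's range is limited). The gripper opens to 85 mm and grips with 20 to 120 N. Pads are 22 mm wide; open, the fingers measure 114 mm over their backs; the gripper's body (76 mm by 85 mm) begins 54 mm behind the grasp point. The pads swing forward as they close: fully open they stand 13 mm farther back than shut.
Start: joints at [-1.308, 0.263, -0.048, 1.259, 0, 1.415], TCP at [0.213, -0.48, 0.256] pointing down, gripper open.
Joint ranges: [-2.65, 2.65], [-0.89, 1.7], [-1.18, 1.37], [-2.13, 2.11], [-1.35, 1.29], [-3.14, 3.14]. Speed limits (rad/s): [1.89, 1.89, 2.57, 2.79, 3.14, 3.14].

## Interface

Orientations are given as [roll, pitch, yaw] about the fixed x, y, z axes, in that order (R = Rz(yaw) Ry(pitch) Rx(roll)).
In Python, from bench import manip gives the robot as it stands.
- The arm moves only by the tool play_rows, never from a script. Its argument "rows" is a list of rows, each an object with "linear": the shift along the tool's x, y, z in m, a list of three; "angular": the turn, a rotation vector about the tool's x, y, z in degrees, a list of three; "hand": the closure, from -1 (fully open) to 1 (shut), so that 0 is half open. A call has 1 to 20 rows; each row is the pose to reach, as a shift and turn from the pose commanded when the call began, along the tool's axes at that moment; what a row does not reach only later rows make up. A row lasts 1/10 s, in which the tool goes at most 50 mm and 8.59 degrees, less where a joint would pass 70% of its speed; a pose out of reach is approached as far as the arm can. A call with a gripper value outside its range is refused whole. The fingers move at their own pace and stop on an object; "force" is the grip in N (left out, the last holds). Time passes only in rows, so rows that repeat a pose let the fingers close. It gives the time, the measured TCP pose, the force, the opening and the grip force at its end, in the units of the state.
- manip.get_obs(): the state, without advancing time (a new reading comes with each control period).
- manip.camera(name): name is "side" or "top"; returns a dict with "image" (420x560x3 uint8, red, green, blue), "intrinsics" (3x3 intrinsics, pixels), "rvec" (rotation vector, rad) and "tvec" (3), from world to camera coordinates, as OpenCV has them. Camera axes: x right, y down, z forward; pixel columns grow to the right and rows downward; lengths in m; the calibration is good to about 2 mm. A picture is of the moment at which its call begins. There is no depth.
- manip.sign_off(): hands the job in; it is judged then, once.
The state is a dict: "time": time; "joint_pos": joint angles; "dq": joint speeds; "joint_efforts": joint torques, N m; "position": TCP position; "orientation": TCP orientation; "force": force on the tool from outside, world axes, zero at the start; "moment": the same for the moment, N m; "gripper_width": opening from 0.0 (shut) to 1.0 (fully open); "gripper_force": force on a finger pad.
Only numpy, scipy, OpenCV 4.12 (cv2) and the standard library are available. Lean on these libraries where they do the work, as an engineer would, in place of code of your own. Each camera call takes 0.05 s, during which the arm holds its last target. There are 200 camera calls.

## Task

The storage rail on the worktop has two bays, one each side of its fixed middle plate, each closed by a sliding ratchet jaw. Open the bay in which the low tin stands: press down the release pad on top of that bay's jaw and, keeping it pressed, push the jaw outwards along the bar until it is fully home against the end post, then let go and move clear. Pick nothing up, and leave the other jaw, the tin, the jar and everything else where they stand.

Things in the scene. Friction and masses are not known exactly. Their poses are not given: they have to be found in the camera images.
- rail: Storage rail, fixed to the worktop: a level aluminium bar 510 mm long, 24 mm deep, underside 52 and top 72 mm high, toothed in front, on black end posts 82 mm high. Origin on the worktop under the bar's middle; y along the bar (robot's left), x away from the robot. A fixed plate, 8 mm thick and 80 mm high, stands across the middle and reaches 110 mm in front of the bar. A bay lies each side of it.
- jaw_left (a joint): Travel of the left jaw outwards (rail +y), m: 0 = inner face 95 mm from the rail's middle; 0.090 = fully home at the left end post. An aluminium plate 84 mm high with a black saddle on its outer side, 54 mm along the bar in all, 85 mm high. Rubs with 2 N when released; unpressed, the ratchet (12 mm teeth) lets it move inwards only, outwards at most one tooth.
- release_left (a joint): How far the release pad on the left jaw is pressed down, in m: 0 up, 0.012 right down. The ratchet is free beyond about 0.006; the pad must be kept down while the jaw moves. Sprung: 2 N at the start, 4.5 N right down; it springs up when let go, fully or, where it meets a tooth, to 0.006 (it may start so).
- release_left_top (a point): Point on top of the grey release pad of the left jaw, over the bar's middle line, 106 mm above the worktop when fully up, 23 mm outward of the jaw's inner face; moves with the jaw. The pad reaches 17 mm each way along the bar, 18 mm behind this point and 30 mm in front of it.
- jaw_left_stop (a point): Middle of the top of the left jaw's black thumb stop, 128 mm above the worktop: an upright wall, 40 mm across the bar and 11 mm thick, on the saddle outward of the pad. Its inner face, 20 mm outward of the pad's centre, takes the outward push of a fingertip that stands on the pad.
- jaw_right (a joint): Travel of the right jaw outwards (rail -y), m: 0 = inner face 95 mm from the rail's middle; 0.090 = fully home at the right end post. An aluminium plate 84 mm high with a black saddle on its outer side, 54 mm along the bar in all, 85 mm high. Rubs with 2 N when released; unpressed, the ratchet (12 mm teeth) lets it move inwards only, outwards at most one tooth.
- release_right (a joint): How far the release pad on the right jaw is pressed down, in m: 0 up, 0.012 right down. The ratchet is free beyond about 0.006; the pad must be kept down while the jaw moves. Sprung: 2 N at the start, 4.5 N right down; it springs up when let go, fully or, where it meets a tooth, to 0.006 (it may start so).
- release_right_top (a point): Point on top of the grey release pad of the right jaw, over the bar's middle line, 106 mm above the worktop when fully up, 23 mm outward of the jaw's inner face; moves with the jaw. The pad reaches 17 mm each way along the bar, 18 mm behind this point and 30 mm in front of it.
- jaw_right_stop (a point): Middle of the top of the right jaw's black thumb stop, 128 mm above the worktop: an upright wall, 40 mm across the bar and 11 mm thick, on the saddle outward of the pad. Its inner face, 20 mm outward of the pad's centre, takes the outward push of a fingertip that stands on the pad.
- bean_tin: Low food tin, 76 mm across and 58 mm high, standing in one of the two bays (left in some starts, right in others), in front of the bar. Origin at the centre of its underside. The jaw of this bay is the one to open. Not to be moved.
- jam_jar: Glass jam jar with a white lid, 68 mm across and 84 mm high, standing in the other bay. Origin at the centre of its underside. Not to be moved.
- garlic: Garlic bulb, 56 mm, standing behind the bar. Origin underneath. Not to be moved.
- salt_shaker: Salt shaker, 44 mm across, 90 mm high, standing behind the bar. Origin underneath. Not to be moved.
- white_mug: White mug, 83 x 116 x 94 mm, at the left beyond the rail. Origin underneath. Not to be moved.
- tea_box: Dark tea carton, 69 x 121 x 73 mm, at the right beyond the rail. Origin underneath. Not to be moved.

How it is judged:
On the way, in this order (a step that is already met when the one before it is completed fails the run):
1. the release pad of the jaw that closes the tin's bay is pressed down (((y of bean_tin in the frame of rail above 0 m and value of joint release_left above 0.0075 m) or (y of bean_tin in the frame of rail below 0 m and value of joint release_right above 0.0075 m))), for 0.1 s.
2. that jaw is pushed fully home against its end post (((y of bean_tin in the frame of rail above 0 m and value of joint jaw_left above 0.084 m) or (y of bean_tin in the frame of rail below 0 m and value of joint jaw_right above 0.084 m))), for 0.1 s.
At the end, for the whole second after the job is handed in: The jaw of the tin's bay stands within 6 mm of fully home and is at rest; the other jaw is within 6 mm of its start; the tin, jar, garlic, salt shaker, mug and tea box stand upright within 20 mm of where they stood (((y of bean_tin in the frame of rail above 0 m and value of joint jaw_left above 0.084 m and velocity of joint jaw_left below 0.02 m/s and distance of jaw_right_stop from where it was at the start of the episode below 0.006 m) or (y of bean_tin in the frame of rail below 0 m and value of joint jaw_right above 0.084 m and velocity of joint jaw_right below 0.02 m/s and distance of jaw_left_stop from where it was at the start of the episode below 0.006 m)) and distance of each of bean_tin, jam_jar, garlic, salt_shaker, white_mug, tea_box from where it was at the start of the episode below 0.02 m and angle between each of bean_tin, jam_jar, garlic, salt_shaker, white_mug, tea_box's own z axis and vertical below 0.2 rad); the robot touches nothing.
It fails at once if the jaw of the other bay is moved more than 6 mm ((y of bean_tin in the frame of rail above 0 m and distance of jaw_right_stop from where it was at the start of the episode above 0.006 m) or (y of bean_tin in the frame of rail below 0 m and distance of jaw_left_stop from where it was at the start of the episode above 0.006 m)).
It fails at once if the tin is pushed more than 20 mm, tipped or lifted (distance of bean_tin from where it was at the start of the episode above 0.02 m or angle between bean_tin's own z axis and vertical above 0.2 rad or height (world z) of bean_tin above 0.01 m).
It fails at once if the jar is pushed more than 20 mm, tipped or lifted (distance of jam_jar from where it was at the start of the episode above 0.02 m or angle between jam_jar's own z axis and vertical above 0.2 rad or height (world z) of jam_jar above 0.01 m).
It fails at once if the garlic, salt shaker, mug or tea box is pushed more than 20 mm, tipped or lifted (distance of any of garlic, salt_shaker, white_mug, tea_box from where it was at the start of the episode above 0.02 m or angle between any of garlic, salt_shaker, white_mug, tea_box's own z axis and vertical above 0.2 rad or height (world z) of any of garlic, salt_shaker, white_mug, tea_box above 0.01 m).
It also fails if it takes over 32 s, if anything falls off the work surface, if the arm or the gripper's body presses on something with over 40 N, if the wrist force passes 120 N, or if a joint passes its speed limit or range.

## Working session

There is one attempt and no reset: what is moved stays moved. The work goes in short steps, Python scripts to look and compute and a tool call to move; the robot and the scene stay as the last step left them, time stands still between calls to the robot, and variables do not carry over. Pictures are saved under pics/ and viewed, at most 10 in all, crops included, and the job is handed in when it is done.

Besides the shell and the picture viewer there is one more tool, called after "Emit:" by a JSON object that holds its "method" and its "body". play_rows: Moves the arm, as the interface text tells. Its arguments: {"type":"object","properties":{"rows":{"type":"array","items":{"type":"object","properties":{"linear":{"type":"array","items":{"type":"number"}},"angular":{"type":"array","items":{"type":"number"}},"hand":{"type":"number"}}}},"force":{"type":"number"}},"required":["rows"]}

```bash
mkdir -p pics
cat > h.py <<'E'
import numpy as np, cv2
from bench import manip
def snap(name,fn):
    c=manip.camera(name); cv2.imwrite('pics/'+fn,cv2.cvtColor(c['image'],cv2.COLOR_RGB2BGR))
    np.savez('pics/'+fn+'.npz',**{k:np.array(v) for k,v in c.items()}); return c
def pt(c,u,v,z):
    R=cv2.Rodrigues(np.array(c['rvec'],float))[0]; t=np.array(c['tvec'],float).ravel()
    d=R.T@np.linalg.solve(np.array(c['intrinsics']),[u,v,1]); o=-R.T@t
    return o+d*(z-o[2])/d[2]
def px(c,p):
    return cv2.projectPoints(np.array(p,float).reshape(-1,3),np.array(c['rvec'],float),np.array(c['tvec'],float),np.array(c['intrinsics'],float),None)[0].reshape(-1,2)
E
python3 - <<'E'
from h import *
snap('top','t1.png'); snap('side','s1.png'); print(manip.get_obs())
E
```

```text
{'time': 0.1, 'joint_pos': array([-1.30830785e+00,  2.63489815e-01, -4.88793550e-02,  1.25937037e+00,
       -3.11413907e-05,  1.41550004e+00]), 'dq': array([-0.00089953, -0.00058067,  0.00042629,  0.00129867,  0.00092754,
       -0.00039625]), 'joint_efforts': array([ 1.12334867e-03, -6.38573027e+01,  3.85070729e+01,  9.81820689e-03,
       -2.18157611e-04,  6.79121484e-06]), 'position': array([ 0.21294481, -0.47963916,  0.25586337]), 'orientation': array([-3.14065597e+00, -1.15123042e-04,  4.17784725e-01]), 'force': array([-0.38227022,  1.22421549,  1.15073632]), 'moment': array([-0.01997554, -0.01648136,  0.01308221]), 'gripper_force': 0.0, 'gripper_width': 1.001795957156365}
```

View pics/t1.png

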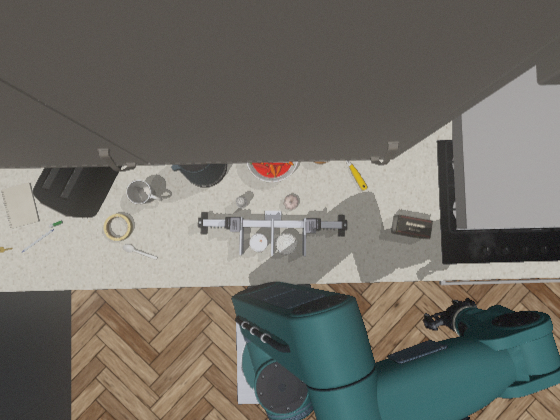

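View pics/s1.png

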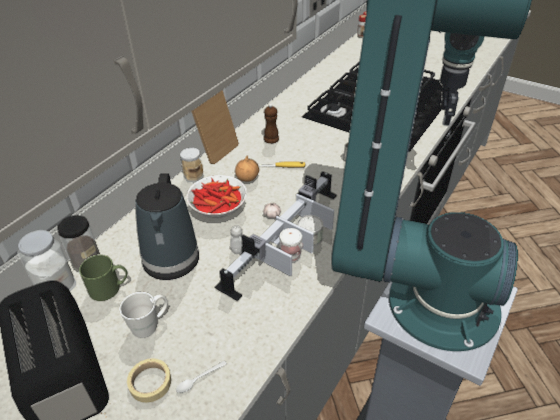

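The top view shows the rail from (203,223) to (344,226), with the middle plate at about (273,225) and jaws at about (236,225) and (311,226). There are two objects in front of it, at (259,242) and (286,242). The left end is +y. I need enlarged crops to tell the tin from the jar.

Run:
```python
import cv2
a=cv2.imread('pics/t1.png')[185:275,190:360]; b=cv2.imread('pics/s1.png')[165:305,205:355]
cv2.imwrite('pics/t1c.png',cv2.resize(a,None,fx=4.6,fy=4.6,interpolation=cv2.INTER_CUBIC))
cv2.imwrite('pics/s1c.png',cv2.resize(b,None,fx=4,fy=4,interpolation=cv2.INTER_CUBIC))
```

```text
(no output)
```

View pics/t1c.png

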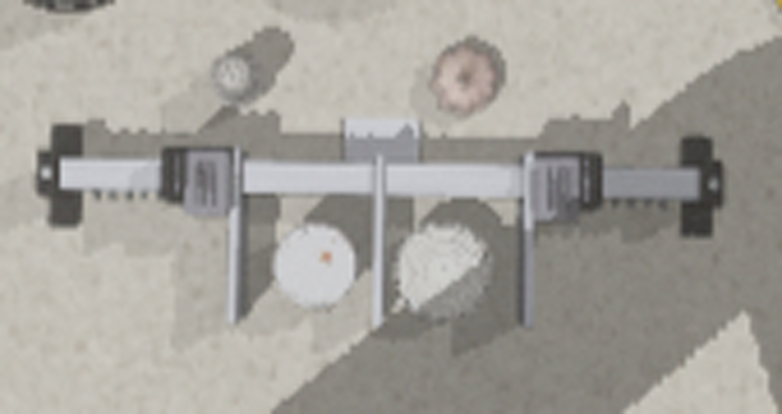

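View pics/s1c.png

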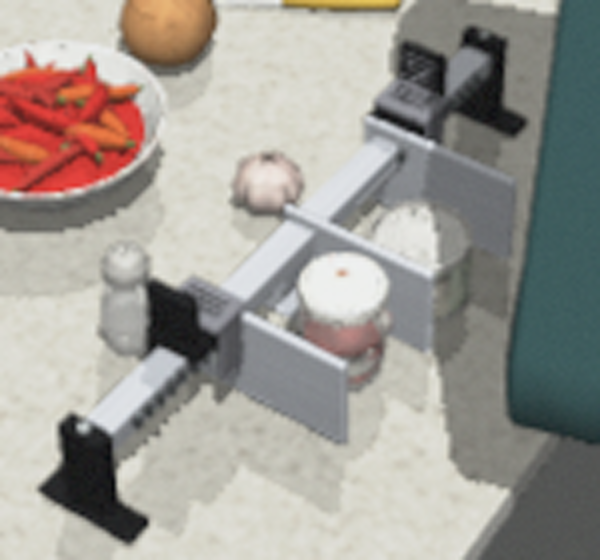

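The left bay holds the tall red jar with the white lid (crop (343,290)). The right bay holds the low tin (crop (425,255)). So the right jaw is the one to open, pushed towards −y. Next I'll locate the rail and the pad.

Run:
```python
from h import *
np.set_printoptions(precision=4,suppress=True)
c=np.load('pics/t1.png.npz'); s=np.load('pics/s1.png.npz')
T=lambda u,v,z:pt(c,190+u/4.6,185+v/4.6,z)
S=lambda u,v,z:pt(s,205+u/4,165+v/4,z)
for n,p in dict(postL=T(45,172,.082),postR=T(712,184,.082),barL=T(62,173,.072),barR=T(698,184,.072),plateBack=T(380,157,.08),plateFront=T(379,322,.08),
 padR=T(553,188,.106),stopR=T(592,182,.128),jawRin=T(524,240,.084),tin=T(443,265,.058),
 s_stopR=S(423,55,.128),s_postL=S(85,422,.082),s_postR=S(487,35,.082),s_padR=S(412,97,.106)).items(): print(n,p)
R=cv2.Rodrigues(c['rvec'])[0]; print('cam',-R.T@c['tvec'].ravel(), 'cab edge at z=.5/.6', pt(c,300,160,.5),pt(c,300,160,.7))
```

```text
postL [0.4974 0.268  0.082 ]
postR [ 0.476  -0.2292  0.082 ]
barL [0.4967 0.2572 0.072 ]
barR [ 0.4765 -0.2204  0.072 ]
plateBack [0.5025 0.018  0.08  ]
plateFront [0.3796 0.0217 0.08  ]
padR [ 0.4755 -0.1085  0.106 ]
stopR [ 0.4786 -0.1349  0.128 ]
jawRin [ 0.4378 -0.0876  0.084 ]
tin [ 0.4203 -0.0275  0.058 ]
s_stopR [ 0.4768 -0.1318  0.128 ]
s_postL [0.4997 0.2625 0.082 ]
s_postR [ 0.4743 -0.2313  0.082 ]
s_padR [ 0.4719 -0.1081  0.106 ]
cam [0.4455 0.0029 1.4563] cab edge at z=.5/.6 [ 0.6258 -0.056   0.5   ] [ 0.5881 -0.0437  0.7   ]
```

The rail's middle is at about (0.487, 0.018) with yaw about −0.045. The right pad centre is at about (0.4815, −0.109), with about 80 mm of travel left. I'll go above it with the gripper shut and the tool yawed to about 1.526, so the 22 mm finger width lies along the bar.

Emit:
{"method": "play_rows", "body": {"rows": [{"linear": [0.02,-0.011,0.0],"angular": [0,0,-3],"hand": 1},{"linear": [0.05,-0.029,0.0],"angular": [0,0,-8],"hand": 1},{"linear": [0.085,-0.049,0.0],"angular": [0,0,-14],"hand": 1},{"linear": [0.12,-0.069,0.0],"angular": [0,0,-20],"hand": 1},{"linear": [0.155,-0.089,0.0],"angular": [0,0,-26],"hand": 1},{"linear": [0.19,-0.109,0.0],"angular": [0,0,-32],"hand": 1},{"linear": [0.225,-0.129,0.0],"angular": [0,0,-38],"hand": 1},{"linear": [0.26,-0.149,0.01],"angular": [0,0,-44],"hand": 1},{"linear": [0.295,-0.169,0.02],"angular": [0,0,-49],"hand": 1},{"linear": [0.33,-0.189,0.03],"angular": [0,0,-54],"hand": 1},{"linear": [0.36,-0.207,0.04],"angular": [0,0,-59],"hand": 1},{"linear": [0.382,-0.219,0.05],"angular": [0,0,-62],"hand": 1},{"linear": [0.3935,-0.2257,0.056],"angular": [0,0,-63.5],"hand": 1},{"linear": [0.3935,-0.2257,0.056],"angular": [0,0,-63.5],"hand": 1},{"linear": [0.3935,-0.2257,0.056],"angular": [0,0,-63.5],"hand": 1},{"linear": [0.3935,-0.2257,0.056],"angular": [0,0,-63.5],"hand": 1}]}}

```text
time: 1.7
position: [0.4807, -0.1148, 0.2007]
orientation: [3.141, 0.0, 1.524]
force: [0.4, -1.3, -1.3]
gripper_width: -0.002
gripper_force: 0.0
```

Run:
```python
from h import *
o=manip.get_obs(); print({k:np.round(o[k],4) for k in ('time','position','orientation','force','gripper_width','joint_pos')})
a=snap('top','t2.png')['image']; c=snap('side','s2.png')
A=cv2.resize(a[185:275,255:355],(400,360),interpolation=cv2.INTER_CUBIC); B=cv2.resize(c['image'][130:240,255:355],(400,440),interpolation=cv2.INTER_CUBIC)
im=np.zeros((440,800,3),np.uint8); im[:360,:400]=A; im[:,400:]=B
cv2.imwrite('pics/c2.png',im[:,:,::-1])
for z in (.106,.128,.172): print(z,(px(c,[.4815,-.109,z])-[255,130])*4+[400,0])
```

```text
{'time': np.float64(1.7), 'position': array([ 0.4807, -0.1148,  0.2007]), 'orientation': array([3.1413e+00, 3.0000e-04, 1.5241e+00]), 'force': array([ 0.426 , -1.251 , -1.2627]), 'gripper_width': np.float64(-0.0017), 'joint_pos': array([-3.9940e-01,  2.3540e-01, -2.4130e-01,  1.0937e+00, -2.0000e-04,
        1.2181e+00])}
0.106 [[601.50571946 232.07000806]]
0.128 [[602.15931232 209.20798153]]
0.172 [[603.50500199 162.13709852]]
```

View pics/c2.png

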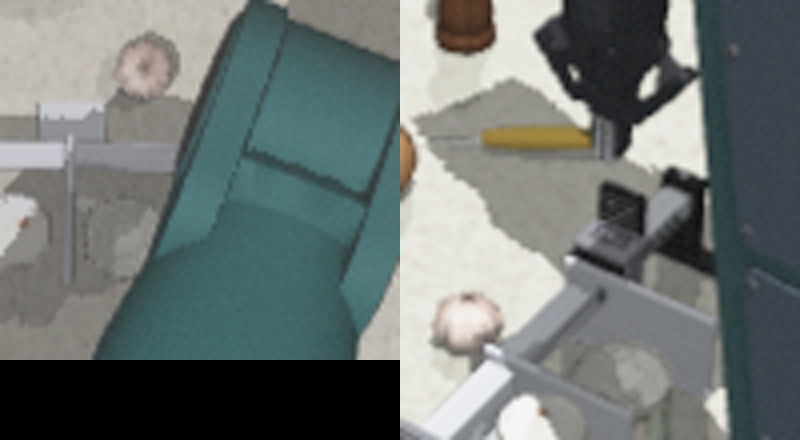

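The tip sits above the pad, at crop (610,155) with the pad at (605,240), but it is only about 2 mm inward of the stop. I'll shift it 4 mm inwards and come down.

Emit:
{"method": "play_rows", "body": {"rows": [{"linear": [0.004,0,0.012],"hand": 1},{"linear": [0.004,0,0.03],"hand": 1},{"linear": [0.004,0,0.046],"hand": 1},{"linear": [0.004,0,0.056],"hand": 1},{"linear": [0.004,0,0.062],"hand": 1},{"linear": [0.004,0,0.066],"hand": 1},{"linear": [0.004,0,0.066],"hand": 1},{"linear": [0.004,0,0.066],"hand": 1}]}}

```text
schema error: expected keys linear, angular, hand
```

Emit:
{"method": "play_rows", "body": {"rows": [{"linear": [0,0,0.003],"hand": 1},{"linear": [0,0,0.005],"hand": 1},{"linear": [0,0,0.007],"hand": 1},{"linear": [0,0,0.009],"hand": 1},{"linear": [0,0,0.009],"hand": 1},{"linear": [0,0,0.009],"hand": 1}]}}

```text
schema error: expected keys linear, angular, hand
```

Emit:
{"method": "play_rows", "body": {"rows": [{"linear": [0.004,0,0.012],"angular": [0,0,0],"hand": 1},{"linear": [0.004,0,0.03],"angular": [0,0,0],"hand": 1},{"linear": [0.004,0,0.046],"angular": [0,0,0],"hand": 1},{"linear": [0.004,0,0.056],"angular": [0,0,0],"hand": 1},{"linear": [0.004,0,0.062],"angular": [0,0,0],"hand": 1},{"linear": [0.004,0,0.066],"angular": [0,0,0],"hand": 1},{"linear": [0.004,0,0.066],"angular": [0,0,0],"hand": 1},{"linear": [0.004,0,0.066],"angular": [0,0,0],"hand": 1}]}}

```text
time: 2.6
position: [0.4815, -0.11, 0.1347]
orientation: [3.141, 0.0, 1.526]
force: [0.4, -0.3, 0.6]
gripper_width: -0.001
gripper_force: 0.0
```

Run:
```python
from h import *
c=snap('side','s3.png')
cv2.imwrite('pics/c3.png',cv2.resize(c['image'][130:240,255:355],(600,600*110//100-60),interpolation=cv2.INTER_CUBIC)[:,:,::-1])
```

```text
(no output)
```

View pics/c3.png

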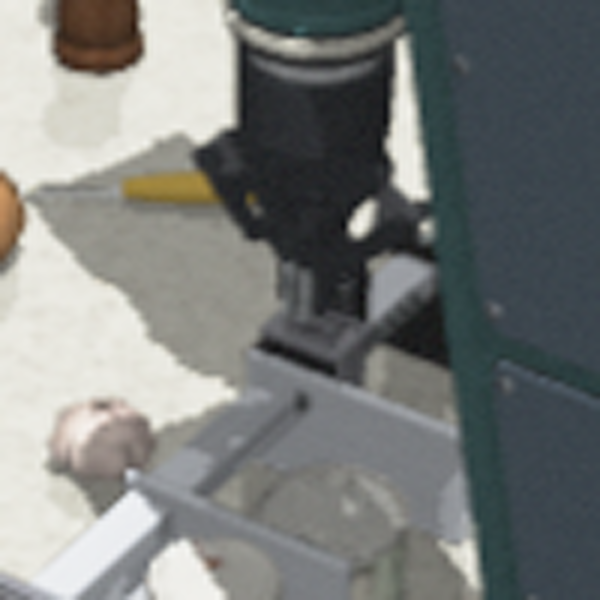

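The shut fingertips stand just above the pad, at crop (325,320), inward of the stop. Now I'll press down.

Emit:
{"method": "play_rows", "body": {"rows": [{"linear": [0,0,0.004],"angular": [0,0,0],"hand": 1},{"linear": [0,0,0.007],"angular": [0,0,0],"hand": 1},{"linear": [0,0,0.01],"angular": [0,0,0],"hand": 1},{"linear": [0,0,0.0125],"angular": [0,0,0],"hand": 1},{"linear": [0,0,0.0125],"angular": [0,0,0],"hand": 1},{"linear": [0,0,0.0125],"angular": [0,0,0],"hand": 1}]}}

```text
time: 3.25
position: [0.4813, -0.1099, 0.1219]
orientation: [3.141, 0.0, 1.526]
force: [-0.6, 0.7, 3.9]
gripper_width: -0.001
gripper_force: 1.8
```

Emit:
{"method": "play_rows", "body": {"rows": [{"linear": [0,0,0.001],"angular": [0,0,0],"hand": 1},{"linear": [0,0,0.002],"angular": [0,0,0],"hand": 1},{"linear": [0,0,0.002],"angular": [0,0,0],"hand": 1}]}}

```text
time: 3.55
position: [0.4813, -0.1099, 0.1197]
orientation: [3.141, -0.0, 1.526]
force: [-0.1, 0.7, 3.6]
gripper_width: -0.002
gripper_force: 2.0
```

Emit:
{"method": "play_rows", "body": {"rows": [{"linear": [-0.004,0,0.002],"angular": [0,0,0],"hand": 1},{"linear": [-0.008,0,0.002],"angular": [0,0,0],"hand": 1},{"linear": [-0.013,0,0.002],"angular": [0,0,0],"hand": 1},{"linear": [-0.018,0,0.002],"angular": [0,0,0],"hand": 1},{"linear": [-0.023,0,0.002],"angular": [0,0,0],"hand": 1},{"linear": [-0.028,0,0.002],"angular": [0,0,0],"hand": 1},{"linear": [-0.033,0,0.002],"angular": [0,0,0],"hand": 1},{"linear": [-0.038,0,0.002],"angular": [0,0,0],"hand": 1},{"linear": [-0.038,0,0.002],"angular": [0,0,0],"hand": 1}]}}

```text
time: 4.45
position: [0.4799, -0.1489, 0.1187]
orientation: [3.14, 0.001, 1.526]
force: [-3.5, -1.0, 19.5]
gripper_width: -0.002
gripper_force: 10.0
```

The extra 2 mm brought the pad to its bottom, giving 19 N down. The sideways force is low, so the jaw appears to be sliding. I'll ease up 1.5 mm and carry on.

Emit:
{"method": "play_rows", "body": {"rows": [{"linear": [-0.003,0,-0.0015],"angular": [0,0,0],"hand": 1},{"linear": [-0.008,0,-0.0015],"angular": [0,0,0],"hand": 1},{"linear": [-0.013,0,-0.0015],"angular": [0,0,0],"hand": 1},{"linear": [-0.018,0,-0.0015],"angular": [0,0,0],"hand": 1},{"linear": [-0.023,0,-0.0015],"angular": [0,0,0],"hand": 1},{"linear": [-0.028,0,-0.0015],"angular": [0,0,0],"hand": 1},{"linear": [-0.033,0,-0.0015],"angular": [0,0,0],"hand": 1},{"linear": [-0.038,0,-0.0015],"angular": [0,0,0],"hand": 1},{"linear": [-0.038,0,-0.0015],"angular": [0,0,0],"hand": 1}]}}

```text
time: 5.35
position: [0.4779, -0.1867, 0.1193]
orientation: [-3.142, 0.001, 1.525]
force: [1.7, -2.7, 3.3]
gripper_width: -0.001
gripper_force: 2.0
```

Run:
```python
from h import *
c=snap('side','s4.png')
cv2.imwrite('pics/c4.png',cv2.resize(c['image'][130:240,255:355],(600,600),interpolation=cv2.INTER_CUBIC)[:,:,::-1])
```

```text
(no output)
```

View pics/c4.png

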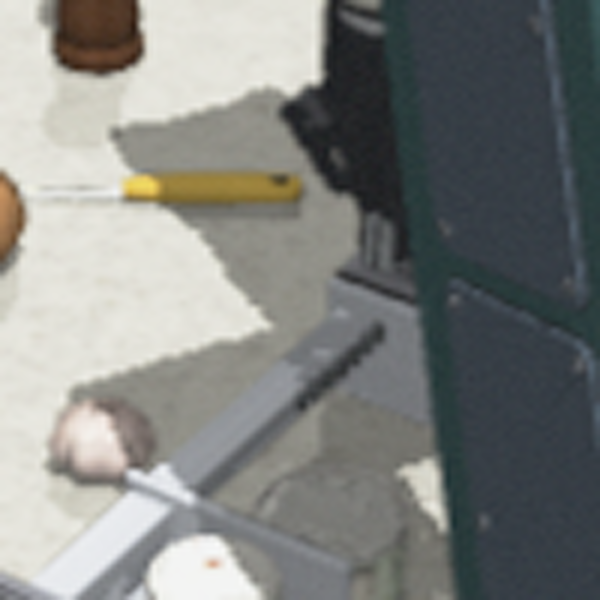

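The jaw has moved along with the finger; its plate is now at crop (330,290), and the tin is undisturbed. I'll creep on until it meets the end post.

Emit:
{"method": "play_rows", "body": {"rows": [{"linear": [-0.003,0,0],"angular": [0,0,0],"hand": 1},{"linear": [-0.006,0,0],"angular": [0,0,0],"hand": 1},{"linear": [-0.009,0,0],"angular": [0,0,0],"hand": 1},{"linear": [-0.011,0,0],"angular": [0,0,0],"hand": 1},{"linear": [-0.011,0,0],"angular": [0,0,0],"hand": 1}]}}

```text
time: 5.9
position: [0.4772, -0.197, 0.1192]
orientation: [-3.141, -0.0, 1.526]
force: [-1.1, 1.5, 5.0]
gripper_width: 0.001
gripper_force: 2.0
```

Emit:
{"method": "play_rows", "body": {"rows": [{"linear": [-0.002,0,0],"angular": [0,0,0],"hand": 1},{"linear": [-0.004,0,0],"angular": [0,0,0],"hand": 1},{"linear": [-0.004,0,0],"angular": [0,0,0],"hand": 1}]}}

```text
time: 6.2
position: [0.4771, -0.1987, 0.1193]
orientation: [3.141, -0.005, 1.527]
force: [2.6, 20.5, 9.1]
gripper_width: 0.003
gripper_force: 11.6
```

The push met a hard stop: 20 N at y = −0.199, as predicted for fully home. I'll ease the push off and lift clear.

Emit:
{"method": "play_rows", "body": {"rows": [{"linear": [0,0,0],"angular": [0,0,0],"hand": 1},{"linear": [0.0015,0,0],"angular": [0,0,0],"hand": 1},{"linear": [0.002,0,-0.004],"angular": [0,0,0],"hand": 1},{"linear": [0.002,0,-0.01],"angular": [0,0,0],"hand": 1},{"linear": [0.003,0,-0.018],"angular": [0,0,0],"hand": 1},{"linear": [0.005,0,-0.035],"angular": [0,0,0],"hand": 1},{"linear": [0.005,0,-0.06],"angular": [0,0,0],"hand": 1},{"linear": [0.005,0,-0.085],"angular": [0,0,0],"hand": 1},{"linear": [0.005,0,-0.1],"angular": [0,0,0],"hand": 1},{"linear": [0.005,0,-0.1],"angular": [0,0,0],"hand": 1}]}}

```text
time: 7.2
position: [0.4781, -0.1967, 0.2216]
orientation: [3.139, 0.002, 1.526]
force: [-0.5, -0.6, -0.7]
gripper_width: 0.004
gripper_force: 0.0
```

Emit:
{"method": "play_rows", "body": {"rows": [{"linear": [0.03,0,-0.01],"angular": [0,0,0],"hand": 1},{"linear": [0.07,0,-0.02],"angular": [0,0,0],"hand": 1},{"linear": [0.11,0,-0.03],"angular": [0,0,0],"hand": 1},{"linear": [0.15,0,-0.03],"angular": [0,0,0],"hand": 1},{"linear": [0.19,0,-0.03],"angular": [0,0,0],"hand": 1},{"linear": [0.22,0,-0.03],"angular": [0,0,0],"hand": 1},{"linear": [0.24,0,-0.03],"angular": [0,0,0],"hand": 1},{"linear": [0.24,0,-0.03],"angular": [0,0,0],"hand": 1}]}}

```text
time: 8.0
position: [0.4879, 0.0457, 0.2487]
orientation: [-3.141, 0.0, 1.529]
force: [-0.4, -0.2, -0.1]
gripper_width: 0.001
gripper_force: 0.0
```

Run:
```python
from h import *
a=snap('top','t5.png')['image']; c=snap('side','s5.png')
A=cv2.resize(a[185:275,255:355],(400,360),interpolation=cv2.INTER_CUBIC); B=cv2.resize(c['image'][130:280,205:355],(400,400),interpolation=cv2.INTER_CUBIC)
im=np.zeros((400,800,3),np.uint8); im[:360,:400]=A; im[:,400:]=B
cv2.imwrite('pics/c5.png',im[:,:,::-1])
k=400/150
f=lambda d,z:((px(c,[.487-.045*d,.018-d,z])-[205,130])*k+[400,0]).round(1)
print('stop home',f(.2335,.128),'pad home',f(.208,.106),'stop 12mm short',f(.2215,.128)); print(manip.get_obs()['force'])
```

```text
stop home [[718.4  91.9]] pad home [[706. 118.]] stop 12mm short [[712.9  97.1]]
[-0.31769341 -0.0639416  -0.43063028]
```

View pics/c5.png

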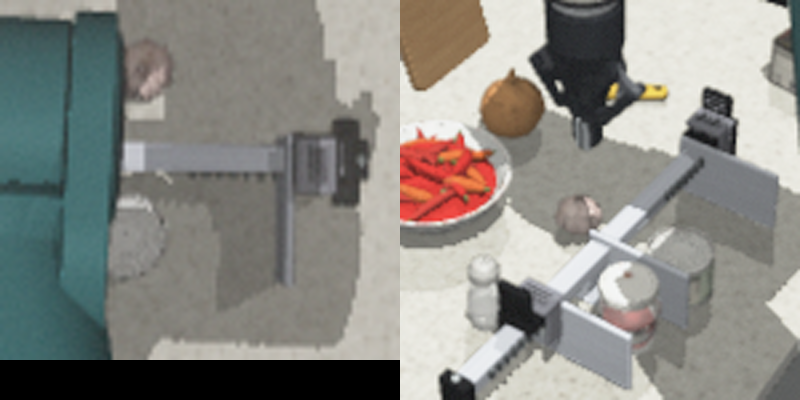

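The right jaw stands against its end post: the stop is at (718,92), exactly where predicted for home. The left jaw, tin, jar, garlic and shaker are where they were, and the arm is clear. Handing in.

```bash
python3 -c "
from bench import manip
print(manip.sign_off())"
```

```text
the job is handed in; nothing more can be done
None
```

I opened the tin's bay: the right jaw was released and pushed fully home against its end post, the arm moved clear, the last pictures showed nothing else disturbed, and the job is handed in (no verdict came back).

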